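Slide the tube rack down the feeder lane until the catch holds it

TASK

Load the rack of open sample tubes into the rack feeder: with closed fingertips square the rack up to the lane, then push it gently from its rear end down the lane, without it brushing either guide rail, fully home against the buffers so that the red catch in the lane floor springs up behind it. The samples have settled, so nothing may be gripped, straddled, lifted, tipped or shoved fast, and the tubes must not be touched; leave the other things on the bench as they stand.

Things in the scene. Friction and masses are not known exactly. Their poses are not given: they have to be found in the camera images.
- feeder: Rack feeder fixed to the bench: grey floor plate 415 x 116 mm, lying roughly along the bench front, white reader head at the robot's right end, open apron at its left. Origin on the lane's centre line at bench height (underside of plate). x: along the lane, the way the rack travels; y: across, away from the robot; z up. Plate top z = 6 mm; apron x = -209 to -24 mm, head x = 152 to 206 mm, 80 mm high.
- mouth (a point): Lane mouth: point on the floor's top, on the centre line, between the noses of the guide rails (feeder x = -24, y = 0, z = 6 mm). The rails run from here to the head; their inner faces stand at feeder y = -25 and +25 mm, so the 36 mm rack has 7 mm each side when centred and straight.
- lane_end (a point): Lane end: where two black rubber buffers on the head stop the rack (feeder x = 149, y = 0, z = 24 mm). With the rack against them its origin is at feeder x = 75 mm. A blue bin with paper, 113 mm high and more, stands right behind the feeder, 75 to 150 mm from the centre line.
- near_rail: Guide rail on the robot's side, fixed to the feeder: aluminium bar 8 mm wide, 22 mm high (top 28 mm above the bench), with a round nose and a 5 mm high flange on its outer side. Origin at feeder x = 0, y = -29, z = 6 mm.
- far_rail: The same guide rail on the far side. Origin at feeder x = 0, y = +29, z = 6 mm.
- catch (a joint): Angle (rad) of the red sprung catch in mid-floor, 14 mm wide: 0 = up, about 0.34 = pressed flush by the rack over it. Hinged at feeder x = -36 mm, it slopes up to an upright face at x = -6 mm, 10 mm above the floor. The rack rides over it and presses it down lightly (under 0.5 N); when the rack's rear end is past x = -6 mm it springs up behind.
- rack: White tube rack, 36 x 147 x 52 mm high, 0.15 to 0.25 kg with its tubes, loose on the apron before the lane, a little off centre and askew. Origin: centre of its underside. y: along its length, towards the lane; x: across, +x on the robot's side. Long sides (x = +-18 mm) are open but for a foot (z 0 to 12 mm) and bars at z 29 to 33 and 48 to 52 mm. Friction on the slick plate about 0.25.
- rack_rear (a point): Centre of the rack's rear end plate, 30 mm above its underside (rack y = -74 mm): flat, 36 mm wide, 52 mm high; push here. Fingertips 36 to 46 mm above the bench clear rails and catch and still meet end plate and top bars. Moving the rack faster than 0.25 m/s is a jolt; 0.05 m/s is good.
- tube_0: One of four small open clear tubes with a dark residue, 13 x 50 mm, loose in the rack; its top stands 68 mm above the bench. Origin at the centre of its foot. In the rack at y = 58.5 mm.
- tube_1: One of four small open clear tubes with a dark residue, 13 x 50 mm, loose in the rack; its top stands 68 mm above the bench. Origin at the centre of its foot. In the rack at y = 35.5 mm.
- tube_2: One of four small open clear tubes with a dark residue, 13 x 50 mm, loose in the rack; its top stands 68 mm above the bench. Origin at the centre of its foot. In the rack at y = 11.5 mm.
- tube_3: One of four small open clear tubes with a dark residue, 13 x 50 mm, loose in the rack; its top stands 68 mm above the bench. Origin at the centre of its foot. In the rack at y = -35.5 mm.
- reagent_vial_0: Bystander: brown reagent vial with blue cap, 23 mm across, 46 mm high, on the bench far right. Origin at its foot.
- reagent_vial_1: Bystander: a second reagent vial with blue cap, the same, beside it.
- stopper: Bystander: red tube stopper, 17 mm across, 25 mm high, standing left of the bin. Origin at its foot.
- blue_clamp: Bystander: blue plastic pinch clamp, 43 x 11 x 14 mm, lying left of the bin.
- white_clamp: Bystander: white plastic pinch clamp, the same size, lying left of the bin.
Mind the look-alikes: they are no part of the job. Of the things like the rack, leave any that is green; of the rest the larger one is meant.

How it is judged:
By the outcome, as a careful person would: the job done as asked, in the order asked, and still so for the second after the job is handed in, with the robot touching nothing.
It also fails if it takes over 72 s, if anything falls off the work surface, if the arm or the gripper's body presses on something with over 40 N, if the wrist force passes 120 N, or if a joint passes its speed limit or range.

ROBOT

A 6-joint arm with a two-finger parallel gripper is mounted at the origin on a cart in front of the work surface, level with it; the furniture and walls round the work are solid. World frame = base frame: x ahead of the robot, y to its left, z up, the work surface at z = 0. Lengths are in m, angles in rad, forces in N, time in s.
With the tool pointing down it reaches from about 0.375 to 0.925 m from the base axis. Payload 5.7 kg.
Tool frame: the origin (TCP) lies on the centre line of the jaws, within the pads' length; the fingertips stand 14 mm ahead of it and the grasp point (between the pads) lies 5 mm behind it; z points along the fingers, y is the direction in which the jaws open and shut (so a half turn about z gives the same grasp; the last joint's range is limited). The gripper opens to 85 mm and grips with 20 to 120 N. Pads are 22 mm wide; open, the fingers measure 114 mm over their backs; the gripper's body (76 mm by 85 mm) begins 54 mm behind the grasp point. The pads swing forward as they close: fully open they stand 13 mm farther back than shut.
Start: joints at [1.179, 0.359, 1.51, -0, 1.272, -0.115], TCP at [0.164, 0.577, 0.216] pointing down, gripper open.
Joint ranges: [-2.97, 2.97], [-1.01, 2.36], [0.21, 2.38], [-0.96, 4.11], [0.2, 2.71], [-2.98, 2.98]. Speed limits (rad/s): [2.39, 2.39, 3.14, 3.14, 3.14, 3.14].

INTERFACE

Orientations are given as a unit quaternion [x, y, z, w].
In Python, from cell import r, imaging, search_frame gives the robot as it stands.
- The arm moves only by the shell command python3 -m creep 'ROWS' [OPENING] [FORCE]. ROWS is a JSON object of lists of equal length, an entry for each row: "linear": the shift along the world's x, y, z as a fraction of full scale, a list of three; "rot": the turn, a rotation vector about the world's x, y, z as a fraction of full scale, a list of three. A call has exactly 5 rows; each row is the pose to reach, as a shift and turn from the pose commanded when the call began, turning the shorter way round; what a row does not reach only later rows make up. Full scale, the value 1, is 200 mm for a shift and 2 pi rad for a turn. A row lasts 1/10 s, in which the tool goes at most 50 mm and 8.59 degrees, less where a joint would pass 70% of its speed; a pose out of reach is approached as far as the arm can. A call with a number of a shift or a turn outside -1 to 1 is refused whole. A call with a gripper value outside its range is refused whole. OPENING is the opening, from 0 (shut) to 1 (fully open), set as the call begins (- or left out, the last holds). The fingers move at their own pace and stop on an object; FORCE is the grip in N (left out, the last holds). Time passes only in rows, so rows that repeat a pose let the fingers close, or fill a call up. It gives the time, the measured TCP pose, the force and the opening at its end, in the units of the state.
- r.state(): the state, without advancing time (a new reading comes with each control period).
- imaging.capture(name): name is "scene" or "top" or "wrist"; returns a dict with "img" (420x560x3 uint8, red, green, blue), "fx", "fy", "cx", "cy" (pixels), "rvec" (rotation vector, rad) and "tvec" (3), from world to camera coordinates, as OpenCV has them. Camera axes: x right, y down, z forward; pixel columns grow to the right and rows downward; lengths in m; the calibration is good to about 2 mm. A picture is of the moment at which its call begins. There is no depth.
- r.close_job(): hands the job in, once; it reports no verdict.
Trained networks look in the newest picture that a camera, given by its name, has taken for a name from the list of things; names that differ only in an ending like _2 or _b are one class to them, and where a whole thing is asked for, a point or a joint stands for the part that bears it (a point fixed in the world has none). Each returns a list of dicts, best first, with "confidence" (0 to 1); they miss things now and then, are a little off and sometimes report something else, mostly with a low value. They report only what shows in the picture. A call takes as long as a camera call. They do not tell look-alikes from the thing itself.
- search_frame(camera, label): "xyz" ([x, y, z] in m, in the coordinates of the camera as it stood for that picture, good to about 4 mm: the middle of the surface that is visible of it).
The state is a dict: "time_s": time; "joint_positions": joint angles; "joint_vel": joint speeds; "joint_efforts": joint torques, N m; "tcp_pos": TCP position; "orientation": TCP orientation; "ft_force": force on the tool from outside, world axes, zero at the start; "torque": the same for the moment, N m; "gripper_width": finger opening in m.
Only numpy, scipy, OpenCV 4.12 (cv2) and the standard library are available. Lean on these libraries where they do the work, as an engineer would, in place of code of your own. Each camera call takes 0.05 s, during which the arm holds its last target. There are 200 camera calls.

## Working session

There is one attempt and no reset: what is moved stays moved. The work goes in short steps, Python scripts to look and compute and a shell command to move; the robot and the scene stay as the last step left them, time stands still between calls to the robot, and variables do not carry over. Pictures are saved under pics/ and viewed, about 8 in all and at most 12, crops included, and the job is handed in when it is done.

```bash
mkdir -p pics; cat > h.py <<'E'
from cell import r, imaging, search_frame
import numpy as np, cv2
def cap(n):
    c=imaging.capture(n); R=cv2.Rodrigues(np.array(c['rvec'],float))[0]; t=np.array(c['tvec'],float).ravel()
    return c,R,t
def world(c,R,t,px,z):
    d=R.T@np.array([(px[0]-c['cx'])/c['fx'],(px[1]-c['cy'])/c['fy'],1]); o=-R.T@t
    return o+d*(z-o[2])/d[2]
def proj(c,R,t,P):
    q=R@np.array(P).T+t[:,None]; return np.array([c['fx']*q[0]/q[2]+c['cx'],c['fy']*q[1]/q[2]+c['cy']]).T
def save(name,img,s=1,box=None):
    if box: img=img[box[1]:box[3],box[0]:box[2]]
    cv2.imwrite('pics/'+name,cv2.resize(img[:,:,::-1],None,fx=s,fy=s,interpolation=cv2.INTER_CUBIC))
E
python3 - <<'E'
from h import *
s=r.state(); print(s)
ims=[]
for n in('top','scene'):
    c,R,t=cap(n); print(n,c['fx'],-R.T@t,R[2]); save(n+'1.png',c['img'],1.4)
    for l in('feeder','rack','catch','near_rail','far_rail','rack_rear','mouth','tube_0'):
        for d in search_frame(n,l)[:3]:
            w=R.T@(np.array(d['xyz'])-t); print(l,round(d['confidence'],2),w.round(3),proj(c,R,t,[w])[0].round())
E
```

```text
{'time_s': 0.0, 'joint_positions': array([ 1.17888637e+00,  3.59516975e-01,  1.51143874e+00,  1.70184895e-05,
        1.27250962e+00, -1.15107818e-01]), 'joint_vel': array([ 8.09521651e-06, -1.76245393e-03, -2.03353966e-04,  9.15264664e-04,
       -1.20253049e-03,  1.01340066e-03]), 'joint_efforts': array([-1.22607435e-04, -5.27641225e+01, -2.78615570e+01, -1.92757402e-04,
        1.32680786e-02, -3.59588157e-06]), 'tcp_pos': array([0.16369947, 0.57649389, 0.21494409]), 'orientation': array([ 1.37962073e-01,  9.90437070e-01, -9.04377838e-04, -2.42708489e-04]), 'ft_force': array([ 0.3963907 , -0.40268772,  0.23926488]), 'torque': array([-0.02282353,  0.01039077, -0.01495894]), 'gripper_width': 0.08555479773498272}
top 485.0979271393684 [0.04433872 0.39225392 1.69445743] [ 0.30186552 -0.16547477 -0.93887982]
feeder 0.69 [ 0.434 -0.038  0.017] [341. 224.]
feeder 0.64 [ 0.465 -0.023  0.006] [333. 220.]
rack 0.83 [0.526 0.641 0.052] [157. 293.]
rack 0.54 [0.624 0.273 0.034] [240. 220.]
near_rail 0.63 [ 0.432 -0.036  0.018] [341. 225.]
far_rail 0.47 [ 0.497 -0.049  0.025] [334. 207.]
rack_rear 0.78 [0.474 0.153 0.061] [290. 236.]
rack_rear 0.78 [0.528 0.641 0.055] [157. 292.]
rack_rear 0.47 [0.621 0.277 0.035] [240. 221.]
mouth 0.85 [ 0.461 -0.018  0.01 ] [332. 221.]
scene 387.00042058266627 [ 1.00978373 -0.38117166  1.06607527] [-0.37309112  0.406523   -0.83399165]
feeder 0.95 [ 0.485 -0.051  0.008] [228. 244.]
rack 0.8 [0.488 0.147 0.037] [271. 202.]
rack 0.77 [0.615 0.269 0.022] [325. 204.]
catch 0.41 [0.485 0.15  0.036] [271. 201.]
near_rail 0.69 [ 0.441 -0.039  0.024] [220. 231.]
near_rail 0.44 [0.482 0.144 0.034] [269. 202.]
far_rail 0.66 [ 0.501 -0.043  0.017] [232. 244.]
rack_rear 0.69 [0.485 0.15  0.035] [271. 201.]
rack_rear 0.64 [0.614 0.268 0.022] [324. 204.]
mouth 0.9 [ 0.488 -0.05   0.007] [228. 245.]
mouth 0.3 [ 0.497 -0.044  0.018] [231. 244.]
```

```bash
python3 - <<'E'
from h import *
c,R,t=cap('top'); save('top_c.png',c['img'],3,(130,140,390,330))
E
```

```text
(no output)
```

View pics/top_c.png

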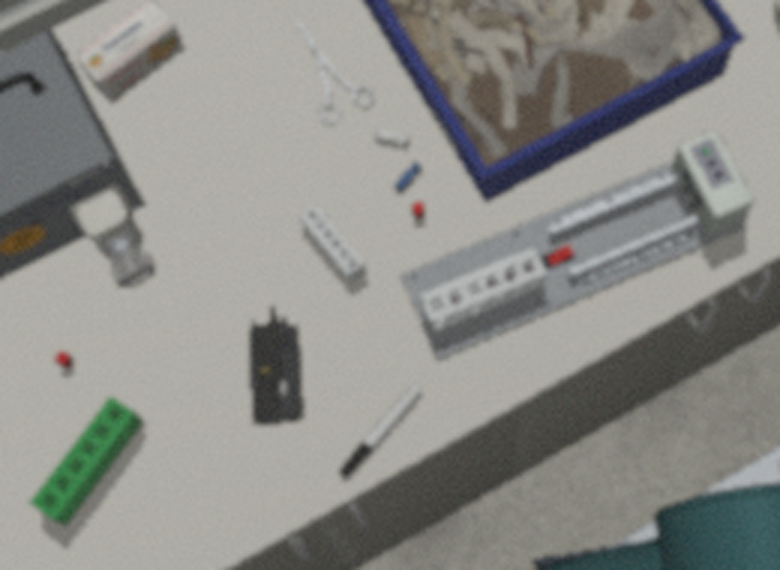

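View pics/scene1.png

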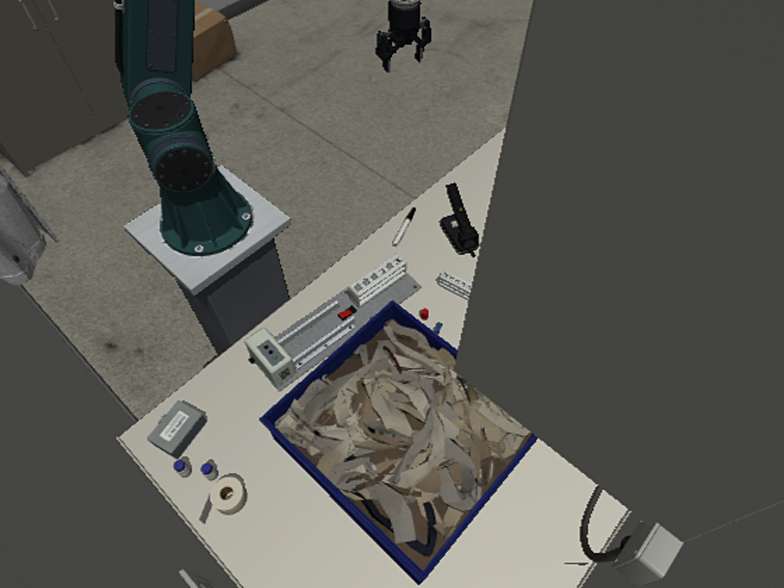

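The green rack (crop 90,460) is excluded. There are two white ones: a small one at (335,245) and a large one on the apron at (485,285). I mean the large one on the apron. Next I'll do a rough fit from the top view.

```bash
python3 - <<'E'
from h import *
c,R,t=cap('top')
f=lambda x,y,z: world(c,R,t,(130+x/3,140+y/3),z).round(4)
print('plate lf,ln',f(405,275,.006),f(438,357,.006))
print('far rail top inner ends',f(550,238,.028),f(672,185,.028)); print('near',f(572,268,.028),f(697,222,.028))
print('rack top: ',f(423,297,.058),f(434,322,.058),f(536,250,.058),f(546,273,.058))
c,R,t=cap('wrist'); print('wrist',-R.T@t,R, c['fx'])
E
```

```text
plate lf,ln [0.5481 0.2148 0.006 ] [0.4391 0.2298 0.006 ]
far rail top inner ends [0.4955 0.0425 0.028 ] [ 0.4803 -0.122   0.028 ]
near [0.4498 0.039  0.028 ] [ 0.4246 -0.1226  0.028 ]
rack top:  [0.4985 0.2149 0.058 ] [0.4657 0.2185 0.058 ] [0.4828 0.0708 0.058 ] [0.4524 0.0751 0.058 ]
wrist [0.09824637 0.59725165 0.37460052] [[ 2.73516099e-01  9.61867244e-01 -5.90323374e-04]
 [ 9.26883368e-01 -2.63403987e-01  2.67405240e-01]
 [ 2.57052848e-01 -7.36867989e-02 -9.63583981e-01]] 313.38825956350075
```

```bash
python3 -m creep '{"linear":[[0.15,-0.13,0.03],[0.35,-0.29,0.06],[0.55,-0.46,0.1],[0.75,-0.62,0.15],[0.91,-0.76,0.18]],"rot":[[0,0,0.005],[0,0,0.01],[0,0,0.015],[0,0,0.02],[0,0,0.023]]}' 0 20
python3 -m creep '{"linear":[[0.2,-0.16,0],[0.4,-0.32,0],[0.6,-0.5,0],[0.8,-0.66,0],[0.91,-0.77,0]],"rot":[[0,0,0],[0,0,0],[0,0,0],[0,0,0],[0,0,0]]}'
python3 - <<'E'
from h import *
c,R,t=cap('wrist'); save('w1.png',c['img'],1.4); np.savez('w1.npz',R=R,t=t,img=c['img'],k=[c['fx'],c['fy'],c['cx'],c['cy']])
s=r.state(); print(s['tcp_pos'],s['orientation'],-R.T@t)
E
```

```text
time_s: 1.55
tcp_pos: [0.3474, 0.4241, 0.2524]
orientation: [0.065, 0.998, 0.0, 0.0]
ft_force: [0.9, 0.6, -1.1]
gripper_width: 0.0122
time_s: 2.05
tcp_pos: [0.5304, 0.2691, 0.2519]
orientation: [0.067, 0.998, -0.0, 0.001]
ft_force: [-0.3, 0.5, -0.2]
gripper_width: 0.0
[0.53457147 0.26529871 0.25184825] [ 0.06783576  0.99769251 -0.00143788  0.00242695] [0.46249374 0.2796826  0.4106564 ]
```

View pics/w1.png

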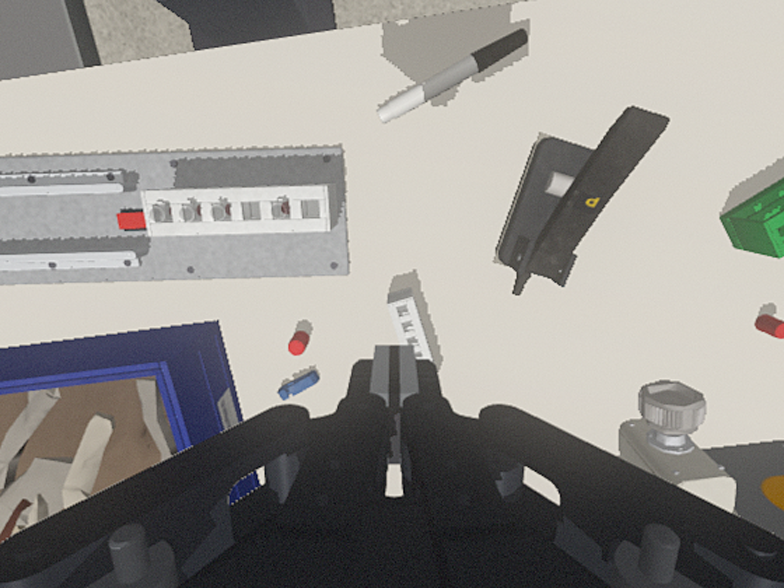

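The wrist view clearly shows the large white rack on the apron at (145–330, 185–237), the catch at (132,219), and the rails at left. I'll enlarge it for measurement.

```bash
python3 - <<'E'
from h import *
d=np.load('w1.npz'); save('w1c.png',d['img'],3,(0,95,260,205))
E
```

```text
(no output)
```

View pics/w1c.png

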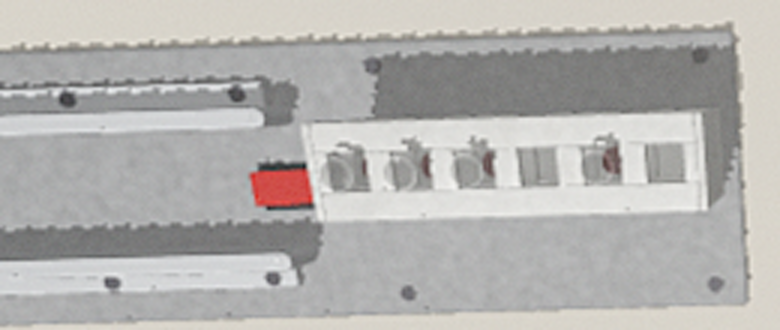

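```bash
cat >> h.py <<'E'
def load(n):
    d=np.load(n); k=d['k']; return dict(fx=k[0],fy=k[1],cx=k[2],cy=k[3]),d['R'],d['t'],d['img']
E
python3 - <<'E'
from h import *
c,R,t,_=load('w1.npz')
f=lambda x,y,z: world(c,R,t,((x+.5)/3-.5,95+(y+.5)/3-.5),z).round(4)
for n,a,z in (('plate near edge',[(20,46),(733,27)],.006),('plate far',[(130,320),(748,304)],.006),('plate end',[(733,27),(748,304)],.006),
 ('nearrail inner',[(5,133),(250,128)],.028),('nearrail outer top',[(5,116),(250,109)],.028),('near nose',[(265,118)],.028),
 ('farrail inner',[(5,262),(270,254)],.028),('far nose',[(291,262)],.028),
 ('rack near',[(305,124),(700,112)],.058),('rack far',[(318,220),(708,211)],.058)):
    P=[f(x,y,z) for x,y in a]; print(n,*[p[:2] for p in P], (np.degrees(np.arctan2(-(P[0]-P[-1])[0],(P[-1]-P[0])[1])).round(2) if len(P)>1 else ''))
E
```

```text
plate near edge [ 0.4039 -0.0542] [0.4356 0.2373] 6.21
plate far [ 0.5218 -0.0484] [0.5511 0.2247] 6.12
plate end [0.4356 0.2373] [0.5511 0.2247] 96.23
nearrail inner [ 0.438  -0.0541] [0.4491 0.0431] 6.51
nearrail outer top [ 0.4316 -0.0517] [0.442  0.0453] 6.12
near nose [0.4461 0.0502] 
farrail inner [ 0.4879 -0.0734] [0.4992 0.036 ] 5.9
far nose [0.5036 0.0436] 
rack near [0.4514 0.082 ] [0.4665 0.226 ] 5.99
rack far [0.4862 0.0768] [0.5024 0.2226] 6.34
```

```bash
python3 -m creep '{"linear":[[-0.1,-0.12,0],[-0.2,-0.24,0],[-0.3,-0.36,0],[-0.4,-0.48,0],[-0.48,-0.58,0]],"rot":[[0,0,0.001],[0,0,0.002],[0,0,0.003],[0,0,0.004],[0,0,0.004]]}'
python3 -m creep '{"linear":[[0,0,-0.1],[0,0,-0.2],[0,0,-0.3],[0,0,-0.3],[0,0,-0.3]],"rot":[[0,0,0],[0,0,0],[0,0,0],[0,0,0],[0,0,0]]}'
python3 - <<'E'
from h import *
c,R,t=cap('wrist'); np.savez('w2.npz',R=R,t=t,img=c['img'],k=[c['fx'],c['fy'],c['cx'],c['cy']]); save('w2.png',c['img'],1.4)
s=r.state(); print(s['tcp_pos'],s['orientation'],-R.T@t)
E
```

```text
time_s: 2.6
tcp_pos: [0.4304, 0.1542, 0.2517]
orientation: [0.053, 0.999, -0.0, -0.0]
ft_force: [1.0, 0.9, -0.0]
gripper_width: -0.0004
time_s: 3.1
tcp_pos: [0.4318, 0.1552, 0.192]
orientation: [0.053, 0.999, -0.0, -0.0]
ft_force: [0.3, 0.1, -0.2]
gripper_width: -0.0002
[0.43246859 0.15537403 0.19254207] [5.34675551e-02 9.98569489e-01 6.68258141e-05 4.37150050e-04] [0.36396981 0.1640552  0.35084763]
```

View pics/w2.png

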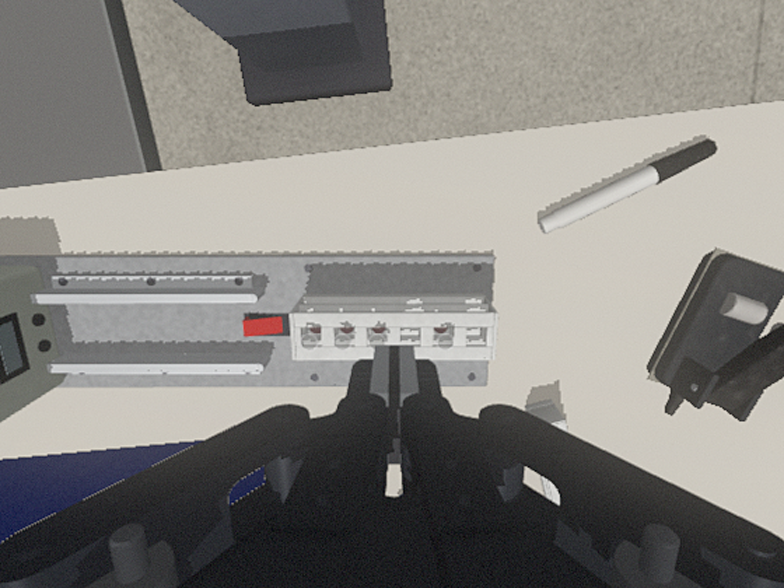

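The lane, catch and whole rack (292–495, 310–360) are now in one settled view, so I'll enlarge that for precise squaring numbers.

```bash
python3 - <<'E'
from h import *
c,R,t,img=load('w2.npz'); a=cv2.resize(img[175:280,20:180,::-1],None,fx=4.8,fy=2.7,interpolation=2)
b=cv2.resize(img[205:265,195:365,::-1],None,fx=4.6,fy=4.6,interpolation=2)
b=cv2.copyMakeBorder(b,0,0,0,max(0,0),0); w=max(a.shape[1],b.shape[1])
P=lambda i:cv2.copyMakeBorder(i,0,0,0,w-i.shape[1],0)
o=np.vstack([P(a),P(b)]); print(o.shape,a.shape); cv2.imwrite('pics/w2c.png',o)
E
```

```text
(560, 782, 3) (284, 768, 3)
```

View pics/w2c.png

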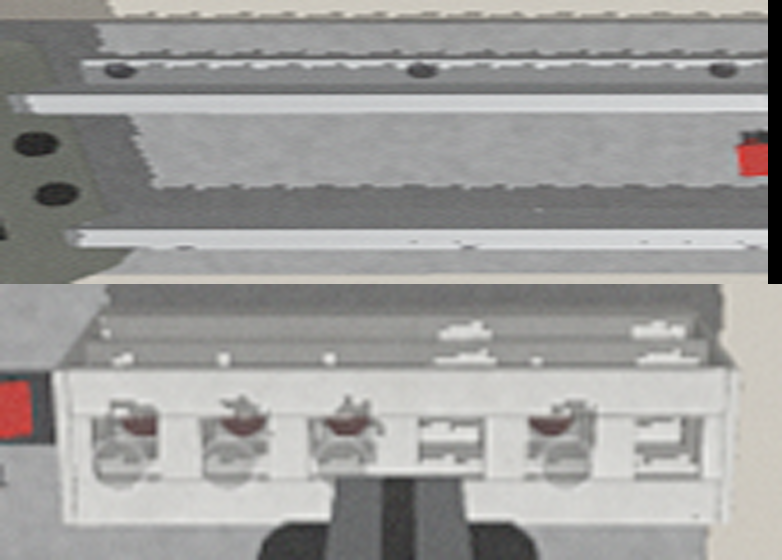

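```bash
cat >> h.py <<'E'
def edge(g,u0,u1,v,half,sign):
    "subpixel row of strongest vertical step (sign +: dark to bright downwards) near row v=(v0,v1), line fit -> two end pixels"
    us=np.arange(u0,u1+1); vs=[]
    for u in us:
        vc=v[0]+(v[1]-v[0])*(u-u0)/(u1-u0); a=int(round(vc))-half; p=g[a:a+2*half+2,u]; d=np.clip(sign*np.diff(p),0,None)
        i=d.argmax(); w=d[max(0,i-1):i+2]; vs.append(a+.5+max(0,i-1)+(w*np.arange(len(w))).sum()/max(w.sum(),1e-6))
    vs=np.array(vs); m=np.ones(len(us),bool)
    for _ in range(5):
        q=np.polyfit(us[m],vs[m],1); e=abs(np.polyval(q,us)-vs); m=e<max(.25,2*np.median(e))
    return [(u0,np.polyval(q,u0)),(u1,np.polyval(q,u1))], m.mean(), e[m].std()
E
python3 - <<'E'
from h import *
c,R,t,img=load('w2.npz'); g=cv2.cvtColor(img,cv2.COLOR_RGB2GRAY).astype(float)
for n,a,z in (('near rail inner',(35,175,(216.5,216.5),3,-1),.028),('near rail outer',(35,175,(209.5,209.5),2,1),.028),('far rail inner',(45,175,(260.2,260.2),3,1),.028),
  ('rack near',(212,352,(223.6,223),2,1),.058),('rack far',(212,250,(257,257),3,-1),.058),('rack far R',(318,350,(256.6,256.6),3,-1),.058)):
    P,m,s=edge(g,*a); W=[world(c,R,t,p,z)[:2] for p in P]; d=W[1]-W[0]
    print(n,np.round(P,2).tolist(),round(m,2),round(s,2),np.round(W,4).tolist(),'ang',np.degrees(np.arctan2(d[0],d[1])).round(2))
E
```

```text
near rail inner [[35.0, 216.69], [175.0, 215.77]] 0.87 0.07 [[0.4332, -0.1102], [0.4483, 0.04]] ang 5.75
near rail outer [[35.0, 209.71], [175.0, 209.54]] 1.0 0.02 [[0.4256, -0.1077], [0.4415, 0.0413]] ang 6.06
far rail inner [[45.0, 259.68], [175.0, 259.45]] 1.0 0.02 [[0.4833, -0.1149], [0.4986, 0.0299]] ang 6.02
rack near [[212.0, 223.26], [352.0, 223.03]] 0.71 0.04 [[0.4519, 0.0861], [0.4664, 0.2229]] ang 6.03
rack far [[212.0, 256.92], [250.0, 256.83]] 1.0 0.03 [[0.4873, 0.0802], [0.4914, 0.1185]] ang 5.99
rack far R [[318.0, 256.86], [350.0, 256.87]] 0.97 0.02 [[0.4987, 0.1869], [0.5022, 0.2192]] ang 6.16
```

The rack is parallel to the lane within about 0.1°, but it sits 9.2 mm off centre towards the robot. The measured widths of 35.9 and 50.2 mm match the spec. I'll descend on the robot's side and ease it across with the fingertip side.

```bash
python3 -m creep '{"linear":[[0,-0.01,-0.15],[0,-0.01,-0.3],[0,-0.01,-0.45],[0,-0.01,-0.6],[0,-0.01,-0.69]],"rot":[[0,0,0],[0,0,0],[0,0,0],[0,0,0],[0,0,0]]}'
python3 -m creep '{"linear":[[0.015,-0.0015,0],[0.03,-0.003,0],[0.04,-0.004,0],[0.05,-0.005,0],[0.06,-0.006,0]],"rot":[[0,0,0],[0,0,0],[0,0,0],[0,0,0],[0,0,0]]}'
python3 -m creep '{"linear":[[0.008,-0.001,0],[0.016,-0.002,0],[0.024,-0.003,0],[0.032,-0.004,0],[0.04,-0.004,0]],"rot":[[0,0,0],[0,0,0],[0,0,0],[0,0,0],[0,0,0]]}'
python3 - <<'E'
from h import *
c,R,t=cap('wrist'); np.savez('w3.npz',R=R,t=t,img=c['img'],k=[c['fx'],c['fy'],c['cx'],c['cy']]); save('w3.png',c['img'],1.4)
s=r.state(); print(s['tcp_pos'],s['orientation'],s['ft_force'],-R.T@t)
E
```

```text
time_s: 3.65
tcp_pos: [0.4324, 0.1533, 0.0531]
orientation: [0.053, 0.999, -0.0, 0.0]
ft_force: [-0.1, 0.3, -0.7]
gripper_width: -0.0001
time_s: 4.15
tcp_pos: [0.445, 0.1521, 0.0547]
orientation: [0.054, 0.999, 0.0, 0.001]
ft_force: [0.2, -0.2, -0.4]
gripper_width: 0.0001
time_s: 4.65
tcp_pos: [0.452, 0.1511, 0.0537]
orientation: [0.054, 0.999, -0.0, -0.0]
ft_force: [0.2, 0.6, 0.6]
gripper_width: -0.0001
[0.45244166 0.15113719 0.05376484] [ 5.35651261e-02  9.98564346e-01 -2.34093037e-05  1.54361165e-04] [ 0.0373511  -0.56374156  0.13143445] [0.38412159 0.1599082  0.21254611]
```

View pics/w3.png

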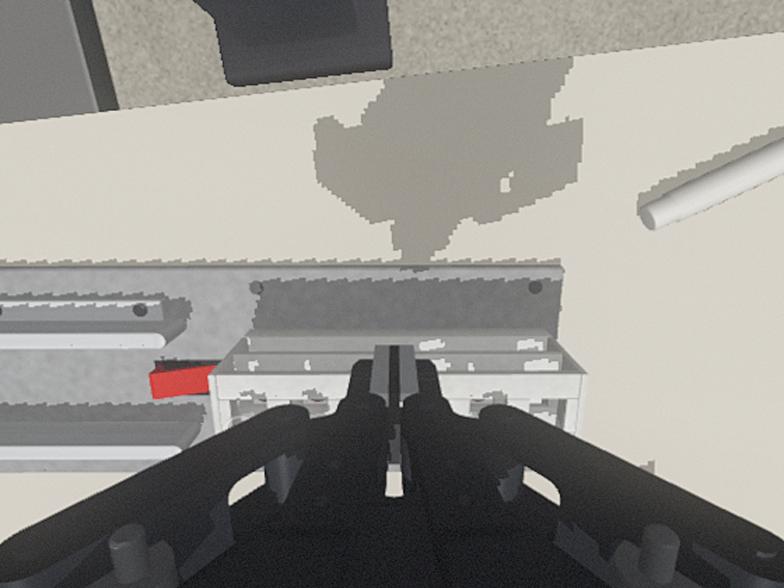

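```bash
cat >> h.py <<'E'
N=np.array([.9945,-.1052]); U=np.array([.1052,.9945])
def rep(c,R,t,g,specs):
    for n,a,z in specs:
        P,m,s=edge(g,*a); W=[world(c,R,t,p,z)[:2] for p in P]; d=W[1]-W[0]
        print(n,np.round(P,2).tolist(),round(m,2),round(s,2),'n',[round(float(N@w),4) for w in W],'s',[round(float(U@w),4) for w in W],'ang',np.degrees(np.arctan2(d[0],d[1])).round(2))
E
python3 - <<'E'
from h import *
c,R,t,img=load('w3.npz'); g=cv2.cvtColor(img,cv2.COLOR_RGB2GRAY).astype(float)
print(g[255:285,180].astype(int)); print(g[255:285,370].astype(int)); print(g[235:255,60].astype(int))
rep(c,R,t,g,[('rack near L',(160,240,(268,268),3,1),.058),('rack near R',(322,410,(267,267),3,1),.058),('rail near inner',(5,110,(248.5,248.5),3,-1),.028),('rail far outer',(5,120,(327,325),4,-1),.028)])
E
```

```text
[154 154 147 209 219 219 219 220 227 216 154 126 148 211 219 213 215 215
 217 218 219 218 224 178 145 148 151 151 151 145]
[160 161 160 160 157 162 162 160 161 148 134 131 190 216 217 217 216 215
 217 216 217 216 218 216 217 218 216 217 219 206]
[125 123 131 182 212 214 211 212 211 210 210 213 215 212 181 167 166 171
 167 169]
rack near L [[160.0, 267.41], [240.0, 267.19]] 0.99 0.05 n [0.4407, 0.4407] s [0.1338, 0.177] ang 5.97
rack near R [[322.0, 267.07], [410.0, 266.75]] 1.0 0.04 n [0.4407, 0.4406] s [0.2213, 0.2687] ang 5.92
rail near inner [[5.0, 248.93], [110.0, 248.45]] 0.95 0.05 n [0.4424, 0.4422] s [0.0242, 0.0908] ang 5.87
rail far outer [[5.0, 327.89], [120.0, 327.79]] 0.91 0.03 n [0.5004, 0.5005] s [0.0104, 0.089] ang 6.08
```

No contact yet: the near edge is unchanged at n = 0.4406. I'll continue slowly.

```bash
cat > m.py <<'E'
from h import *
import sys
def meas(v):
    c,R,t=cap('wrist'); g=cv2.cvtColor(c['img'],cv2.COLOR_RGB2GRAY).astype(float)
    s=r.state(); p=s['tcp_pos']; print('tcp',p.round(4),'n',round(N@p[:2],4),'s',round(U@p[:2],4),s['ft_force'].round(1))
    rep(c,R,t,g,[('L',(165,240,(v+.4,v+.2),6,1),.058),('R',(322,405,(v,v-.3),6,1),.058)])
meas(float(sys.argv[1]))
E
python3 -m creep '{"linear":[[0.005,0,0],[0.01,-0.001,0],[0.015,-0.002,0],[0.02,-0.002,0],[0.025,-0.003,0]],"rot":[[0,0,0],[0,0,0],[0,0,0],[0,0,0],[0,0,0]]}'
python3 m.py 264
python3 -m creep '{"linear":[[0.005,0,0],[0.01,-0.001,0],[0.015,-0.002,0],[0.015,-0.002,0],[0.015,-0.002,0]],"rot":[[0,0,0],[0,0,0],[0,0,0],[0,0,0],[0,0,0]]}'
python3 m.py 263
```

```text
time_s: 5.2
tcp_pos: [0.457, 0.1505, 0.0538]
orientation: [0.053, 0.999, -0.0, 0.0]
ft_force: [-0.5, -0.1, 0.4]
gripper_width: -0.0002
tcp [0.4573 0.1505 0.0538] n 0.4389 s 0.1978 [ 1.1 -0.7  0.5]
L [[165.0, 258.63], [240.0, 258.64]] 1.0 0.01 n [0.4407, 0.4408] s [0.137, 0.1772] ang 6.15
R [[322.0, 258.63], [405.0, 258.63]] 1.0 0.02 n [0.4408, 0.4409] s [0.2211, 0.2655] ang 6.14
time_s: 5.75
tcp_pos: [0.46, 0.1501, 0.0538]
orientation: [0.054, 0.999, -0.0, -0.0]
ft_force: [-0.3, 0.1, -0.1]
gripper_width: -0.0
tcp [0.4599 0.1501 0.0537] n 0.4416 s 0.1977 [0.3 0.5 1.3]
L [[165.0, 269.01], [240.0, 268.08]] 0.61 0.42 n [0.4497, 0.4492] s [0.1363, 0.1769] ang 5.37
R [[322.0, 269.15], [405.0, 269.43]] 0.55 0.09 n [0.45, 0.4502] s [0.2212, 0.2661] ang 6.36
```

```bash
python3 - <<'E'
from h import *
c,R,t=cap('wrist'); np.savez('w4.npz',R=R,t=t,img=c['img'],k=[c['fx'],c['fy'],c['cx'],c['cy']]); save('w4.png',c['img'],2.4,(130,200,440,330))
E
```

```text
(no output)
```

View pics/w4.png

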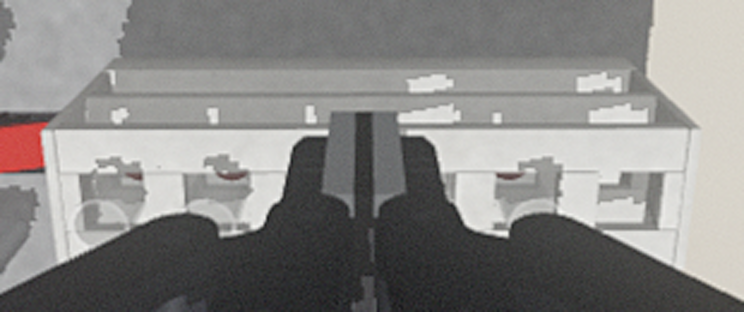

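```bash
python3 - <<'E'
from h import *
c,R,t,img=load('w4.npz'); g=cv2.cvtColor(img,cv2.COLOR_RGB2GRAY).astype(float)
s=r.state(); p=s['tcp_pos']; print(p,s['orientation'],-R.T@t)
n3=np.r_[N,0]
for dz in (-.014,0):
  for dn in (-.011,0,.011): print(dz,dn,proj(c,R,t,[p+n3*dn+[0,0,dz]])[0].round(1))
rep(c,R,t,g,[('L',(160,240,(253.5,253.5),2,1),.058),('R',(325,410,(253.3,253.3),2,1),.058)])
print('tip row n @z.04',N@world(c,R,t,(282,246.7),.04)[:2])
E
```

```text
[0.45986308 0.15012819 0.05373709] [ 5.35351811e-02  9.98565958e-01 -6.35309718e-05 -8.85123706e-05] [0.39200614 0.15892949 0.21258217]
-0.014 -0.011 [278.7 224.5]
-0.014 0 [278.7 242.2]
-0.014 0.011 [278.8 259.4]
0 -0.011 [278.5 232.7]
0 0 [278.5 251.7]
0 0.011 [278.6 270.1]
L [[160.0, 253.62], [240.0, 253.61]] 1.0 0.02 n [0.4407, 0.4408] s [0.1345, 0.1772] ang 6.14
R [[325.0, 253.42], [410.0, 253.06]] 1.0 0.05 n [0.4407, 0.4406] s [0.2225, 0.2677] ang 5.88
tip row n @z.04 0.4442544315713172
```

The finger shows no contact though it should overlap the rack, so the true fingertip height or extent needs checking. I'll use the shadow geometry and the scene view.

```bash
python3 - <<'E'
from h import *
c,R,t,img=load('w3.npz')
f=lambda u,v,z:world(c,R,t,(u/1.4,v/1.4),z)
a=f(400,281,.006);b=f(410,271,.006); print('rack shadow n',N@a[:2],U@a[:2],'finger shadow tip n',N@b[:2],U@b[:2])
c,R,t=cap('scene'); s=r.state(); p=s['tcp_pos']
n3=np.r_[N,0]
q=proj(c,R,t,[p,p-[0,0,.014],p+n3*.011-[0,0,.014]]); print(q)
u,v=q[1]; x0,y0=int(u)-55,int(v)-45; print(x0,y0)
save('s2.png',c['img'],7,(x0,y0,x0+110,y0+80))
E
```

```text
rack shadow n 0.41675947141996 0.20236382248873175 finger shadow tip n 0.411801964861263 0.20717487672570295
[[265.81766514 193.50619097]
 [265.92821736 196.06593555]
 [268.07757408 198.09707612]]
210 151
```

View pics/s2.png

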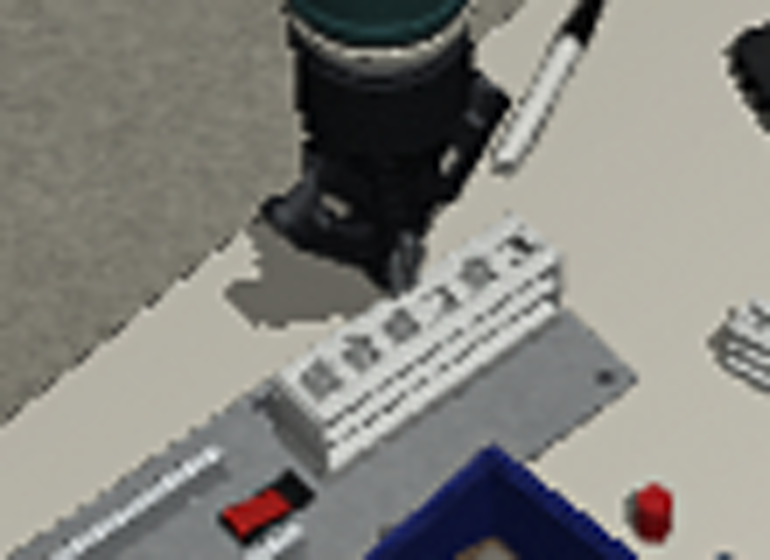

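Tip row and shadow both suggest the real fingertips are near z≈0.075, higher than stated. That would put them over the rack edge, close to tube_2. I'll back off first, then measure.

```bash
python3 -m creep '{"linear":[[-0.03,0.003,0],[-0.06,0.006,0],[-0.09,0.009,0],[-0.13,0.014,0],[-0.17,0.018,0]],"rot":[[0,0,0],[0,0,0],[0,0,0],[0,0,0],[0,0,0]]}'
python3 - <<'E'
from h import *
s=r.state(); p=s['tcp_pos']; n3=np.r_[N,0]; print(p,N@p[:2])
c,R,t=cap('scene'); A=c['img'][145:240,205:320,::-1]
for z in (.04,.075):
  print(z,(proj(c,R,t,[np.r_[p[:2],z]+n3*d for d in(-.011,.011)])-[205,145])*5)
A=cv2.resize(A,None,fx=4,fy=4,interpolation=2)
c,R,t=cap('wrist'); np.savez('w5.npz',R=R,t=t,img=c['img'],k=[c['fx'],c['fy'],c['cx'],c['cy']])
B=cv2.resize(c['img'][120:300,200:360,::-1],None,fx=2,fy=2,interpolation=2)
A=A[:360]; o=np.hstack([A,B[:A.shape[0]]]); print(A.shape,o.shape); cv2.imwrite('pics/d.png',o)
E
```

```text
time_s: 6.4
tcp_pos: [0.425, 0.1538, 0.0538]
orientation: [0.053, 0.999, -0.0, -0.0]
ft_force: [0.0, -0.5, -0.1]
gripper_width: -0.0002
[0.42499309 0.15380202 0.05376358] 0.4064756506981228
0.04 [[260.39685902 213.34258109]
 [281.33839075 233.13106624]]
0.075 [[257.99691654 180.4123514 ]
 [279.40712081 200.42174959]]
(360, 460, 3) (360, 780, 3)
```

View pics/d.png

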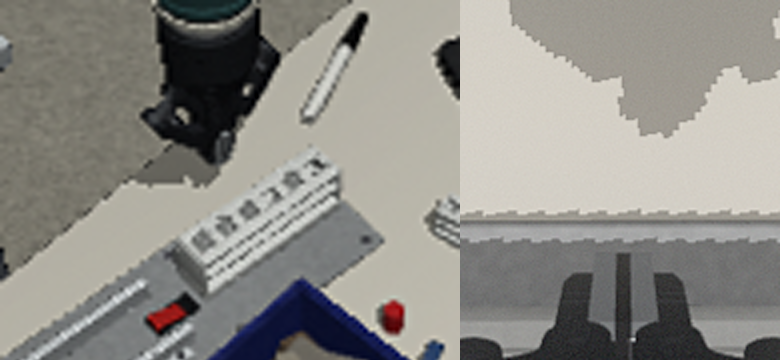

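```bash
python3 - <<'E'
from h import *
c,R,t,img=load('w5.npz')
w=world(c,R,t,(297.5,187.5),0); print('shadow tip n,s',N@w[:2],U@w[:2],'-> h',[(.4065+a-N@w[:2])/.46 for a in (0,.005,.011)])
# ray of visible tip (robot-side lower edge)
for z in (.04,.05,.06,.07,.075,.08): print(z,'n-tcp',round(N@world(c,R,t,(282.5,246),z)[:2]-.4065,4), 's', round(U@world(c,R,t,(282.5,246),z)[:2],4))
# width of tip vs depth
for z in (.04,.075): print(z, np.linalg.norm(world(c,R,t,(266.5,247),z)-world(c,R,t,(297,247),z)))
E
```

```text
shadow tip n,s 0.3795600107497439 0.21005916108815742 -> h [np.float64(0.05856519402229585), np.float64(0.06943475923968716), np.float64(0.08247823750055673)]
0.04 n-tcp 0.0001 s 0.1996
0.05 n-tcp -0.004 s 0.1995
0.06 n-tcp -0.0081 s 0.1995
0.07 n-tcp -0.0121 s 0.1995
0.075 n-tcp -0.0142 s 0.1995
0.08 n-tcp -0.0162 s 0.1994
0.04 0.018018437613493823
0.075 0.01436356595860562
```

```bash
python3 -m creep '{"linear":[[-0.01,0,-0.03],[-0.02,0,-0.06],[-0.03,0,-0.09],[-0.03,0,-0.12],[-0.03,0,-0.15]],"rot":[[0,0,0],[0,0,0],[0,0,0],[0,0,0],[0,0,0]]}'
python3 - <<'E'
from h import *
s=r.state(); p=s['tcp_pos']; n3=np.r_[N,0]; print(p,N@p[:2],s['ft_force'])
c,R,t=cap('scene'); A=c['img'][145:240,205:320,::-1]
for z in (.01,.025,.04,.055):
  print(z,((proj(c,R,t,[np.r_[p[:2],z]+n3*d for d in(-.011,.011)])-[205,145])*4).round().tolist())
A=cv2.resize(A,None,fx=4,fy=4,interpolation=2)
c,R,t=cap('wrist'); np.savez('w6.npz',R=R,t=t,img=c['img'],k=[c['fx'],c['fy'],c['cx'],c['cy']])
B=cv2.resize(c['img'][120:300,200:360,::-1],None,fx=2,fy=2,interpolation=2)
A=A[:360]; o=np.hstack([A,B[:A.shape[0]]]); cv2.imwrite('pics/d2.png',o)
E
```

```text
time_s: 7.0
tcp_pos: [0.4199, 0.1537, 0.023]
orientation: [0.054, 0.999, -0.0, -0.0]
ft_force: [0.4, -0.1, 0.2]
gripper_width: 0.0005
[0.41989982 0.15368224 0.02303841] 0.4014230035584858 [ 0.40659741 -0.10174507  0.22225263]
0.01 [[206.0, 189.0], [222.0, 205.0]]
0.025 [[205.0, 178.0], [221.0, 194.0]]
0.04 [[204.0, 167.0], [221.0, 183.0]]
0.055 [[203.0, 156.0], [220.0, 172.0]]
```

View pics/d2.png

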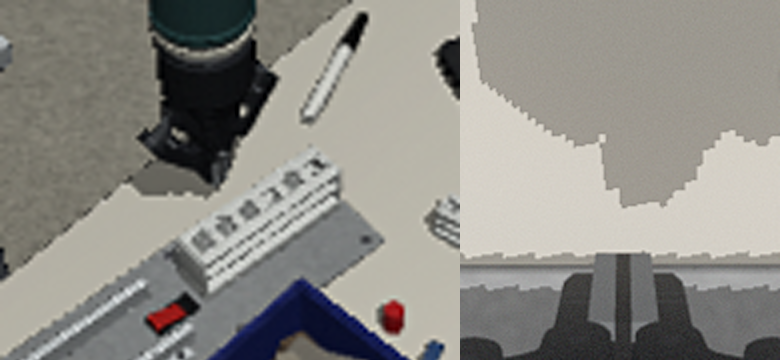

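```bash
python3 - <<'E'
from h import *
c,R,t,img=load('w6.npz')
w=world(c,R,t,(282,223),0); print('shadow tip n,s',N@w[:2],U@w[:2],'-> h',[(.4014+a-N@w[:2])/.46 for a in (0,.005,.011)])
c,R,t,img=load('w3.npz')
# light: rack near-rear top corner shadow (w3 view): shadow corner at (558,281)? front corner (258,281)
for q in ((258,281),(561,281)):
    w=world(c,R,t,(q[0]/1.4,q[1]/1.4),.006); print(q,N@w[:2],U@w[:2])
E
```

```text
shadow tip n,s 0.39176904880568886 0.19880740944482841 -> h [np.float64(0.02093685042241548), np.float64(0.031806415639806795), np.float64(0.04484989390067637)]
(258, 281) 0.4166269545032032 0.13347367148263076
(561, 281) 0.4169096725810243 0.2804472922844317
```

The scene view, the shadow and the wrist ray all agree: the real fingertips sit about 14 mm *above* the reported TCP z, so tip z = TCP z + 0.0137. For a 41 mm tip height I set TCP z to about 0.027, then repeat the side push.

```bash
python3 -m creep '{"linear":[[0.02,-0.002,0.02],[0.045,-0.005,0.02],[0.07,-0.007,0.02],[0.095,-0.01,0.02],[0.115,-0.012,0.02]],"rot":[[0,0,0],[0,0,0],[0,0,0],[0,0,0],[0,0,0]]}'
python3 -m creep '{"linear":[[0.015,-0.0015,0],[0.025,-0.0025,0],[0.035,-0.0035,0],[0.045,-0.0045,0],[0.055,-0.0055,0]],"rot":[[0,0,0],[0,0,0],[0,0,0],[0,0,0],[0,0,0]]}'
python3 - <<'E'
from h import *
c,R,t=cap('wrist'); g=cv2.cvtColor(c['img'],cv2.COLOR_RGB2GRAY).astype(float)
np.savez('w7.npz',R=R,t=t,img=c['img'],k=[c['fx'],c['fy'],c['cx'],c['cy']])
s=r.state(); p=s['tcp_pos']; print('n',N@p[:2],'s',U@p[:2],p[2],s['ft_force'])
for n in (.4406,.4466):
    q=[proj(c,R,t,[np.r_[n*N+a*U,.058]])[0].round(1) for a in (.135,.175,.225,.262)]; print(n,q)
v=q[0][1]
for u in (175,390): print(g[int(v)-20:int(v)+20,u].astype(int), int(v)-20)
E
```

```text
time_s: 7.6
tcp_pos: [0.4439, 0.1513, 0.028]
orientation: [0.054, 0.999, 0.0, 0.0]
ft_force: [0.7, 0.9, 0.2]
gripper_width: -0.0002
time_s: 8.1
tcp_pos: [0.4537, 0.1502, 0.0277]
orientation: [0.054, 0.999, -0.0, -0.0]
ft_force: [-1.1, -0.2, -0.1]
gripper_width: 0.0
n 0.43605271290080444 s 0.19719966528079477 0.02773579689066382 [-0.22733972 -0.04239573  0.1366439 ]
0.4406 [array([142.5, 289. ]), array([229.8, 288.9]), array([339. , 288.7]), array([419.8, 288.6])]
0.4466 [array([144.1, 300.6]), array([230.4, 300.5]), array([338.4, 300.4]), array([418.3, 300.2])]
[162 166 164 160 159 160 156 158 157 155 156 157 153 155 156 152 130 127
 140 141  85  47  54  58  57  58  47  60  53  62  59  60  57  52  52  48
  56  55  56  49] 280
[164 165 165 160 187 196 194 194 195 190 188 187 216 226 230 200 144 135
 139 164 208 147  53  60  60  64  65  57  60  66  59  65  61  57  54  58
  57  62  55  56] 280
```

```bash
python3 - <<'E'
from h import *
c,R,t,img=load('w7.npz'); g=cv2.cvtColor(img,cv2.COLOR_RGB2GRAY).astype(float)
for u in (146,152,158,164,170,386,394,402,410): print(u,g[292:306,u].astype(int))
save('w7.png',img,2.4,(120,230,450,330))
E
```

```text
146 [133 131 137 133 129 126 133 131 211 223 220 219 219 220]
152 [143 144 140 135 127 130 134 130 211 223 221 222 222 223]
158 [156 156 157 151 130 130 138 137 212 223 221 218 221 223]
164 [149 149 152 153 130 128 134 134 211 225 223 222 218 168]
170 [142 144 145 147 128 127 135 134 210 232 175  76  43  50]
386 [156 155 156 140 133 140 139  91  66  62  57  65  57  58]
394 [224 223 229 203 147 132 140 158 213 227 217 145  47  58]
402 [221 226 230 201 147 132 139 159 211 219 218 217 219 224]
410 [223 224 229 201 147 132 139 161 214 224 220 217 219 219]
```

View pics/w7.png

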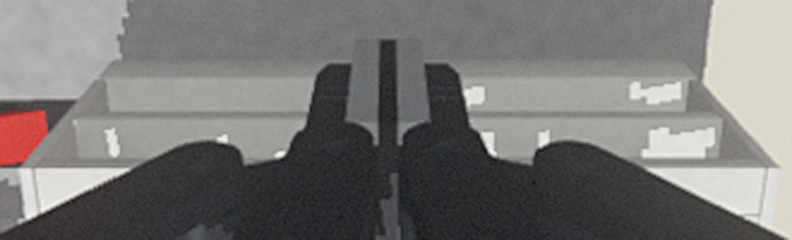

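The push works: the near edge moved 5.5 mm to n=0.4461 on both sides, so it did not rotate. It needs 3.4 mm more. All 12 pictures are used, so I continue on numeric measurement.

```bash
python3 -m creep '{"linear":[[0.006,0,0],[0.012,-0.001,0],[0.017,-0.002,0],[0.017,-0.002,0],[0.017,-0.002,0]],"rot":[[0,0,0],[0,0,0],[0,0,0],[0,0,0],[0,0,0]]}'
python3 -m creep '{"linear":[[-0.02,0.002,0],[-0.06,0.006,0],[-0.11,0.011,0],[-0.16,0.016,0],[-0.2,0.02,0]],"rot":[[0,0,0],[0,0,0],[0,0,0],[0,0,0],[0,0,0]]}'
python3 -m creep '{"linear":[[0,0,0.15],[0,0,0.35],[0,0,0.55],[0,0,0.75],[0,0,0.85]],"rot":[[0,0,0],[0,0,0],[0,0,0],[0,0,0],[0,0,0]]}'
python3 -m creep '{"linear":[[0,0,0],[0,0,0],[0,0,0],[0,0,0],[0,0,0]],"rot":[[0,0,0],[0,0,0],[0,0,0],[0,0,0],[0,0,0]]}'
python3 - <<'E'
from h import *
c,R,t=cap('wrist'); g=cv2.cvtColor(c['img'],cv2.COLOR_RGB2GRAY).astype(float)
np.savez('w8.npz',R=R,t=t,img=c['img'],k=[c['fx'],c['fy'],c['cx'],c['cy']])
def spec(nm,n,s0,s1,z,half,sg):
    a,b=[proj(c,R,t,[np.r_[n*N+s*U,z]])[0] for s in (s0,s1)]
    if a[0]>b[0]: a,b=b,a
    return (nm,(int(a[0]),int(b[0]),(a[1],b[1]),half,sg),z)
rep(c,R,t,g,[spec('near rail out',.4347,-.09,.04,.028,3,1),spec('far rail in',.4927,-.09,.03,.028,3,1),
 spec('rack near',.4495,.136,.265,.058,3,1),spec('rack far front',.4855,.14,.175,.058,3,-1),spec('rack far rear',.4855,.225,.262,.058,3,-1)])
p=r.state()['tcp_pos'];print(p,N@p[:2],U@p[:2])
E
```

```text
time_s: 8.65
tcp_pos: [0.4575, 0.1498, 0.0278]
orientation: [0.054, 0.999, -0.0, 0.0]
ft_force: [-0.4, -0.7, -1.2]
gripper_width: -0.0
time_s: 9.15
tcp_pos: [0.4156, 0.1538, 0.0277]
orientation: [0.053, 0.999, -0.0, -0.001]
ft_force: [-0.1, 0.2, -0.1]
gripper_width: -0.0
time_s: 9.65
tcp_pos: [0.4182, 0.1542, 0.201]
orientation: [0.053, 0.999, 0.001, 0.002]
ft_force: [0.4, 0.3, 0.7]
gripper_width: 0.0002
time_s: 10.15
tcp_pos: [0.4166, 0.1537, 0.1967]
orientation: [0.054, 0.999, -0.0, -0.001]
ft_force: [-0.2, 0.3, 0.2]
gripper_width: 0.0001
near rail out [[19.0, 221.9], [137.0, 221.7]] 0.9 0.02 n [0.4345, 0.4345] s [-0.09, 0.0397] ang 6.03
far rail in [[30.0, 270.18], [134.0, 269.9]] 0.85 0.02 n [0.4926, 0.4925] s [-0.0904, 0.029] ang 5.96
rack near [[220.0, 244.59], [347.0, 244.63]] 1.0 0.04 n [0.4495, 0.4498] s [0.1356, 0.2648] ang 6.15
rack far front [[226.0, 276.75], [259.0, 276.6]] 0.68 0.04 n [0.4856, 0.4855] s [0.14, 0.1746] ang 5.83
rack far rear [[307.0, 276.67], [342.0, 276.73]] 0.72 0.05 n [0.4856, 0.4857] s [0.2248, 0.2615] ang 6.23
[0.41680359 0.15371232 0.19687702] 0.3983406327650811 0.19671464428506935
```

The rack is centred (0.4676 against lane 0.4675) and parallel to about 0.1°. Next I go behind its rear end and descend there.

```bash
python3 -m creep '{"linear":[[0.08,0.1,0],[0.18,0.22,0],[0.28,0.35,0],[0.36,0.45,0],[0.4,0.5,0]],"rot":[[0,0,0],[0,0,0],[0,0,0],[0,0,0],[0,0,0]]}'
python3 -m creep '{"linear":[[0,0,-0.15],[0,0,-0.35],[0,0,-0.55],[0,0,-0.75],[0,0,-0.845]],"rot":[[0,0,0],[0,0,0],[0,0,0],[0,0,0],[0,0,0]]}'
cat > v.py <<'E'
from h import *
import sys
sr=float(sys.argv[1]) # expected rear s
c,R,t=cap('wrist'); g=cv2.cvtColor(c['img'],cv2.COLOR_RGB2GRAY).astype(float)
np.savez('wl.npz',R=R,t=t,img=c['img'],k=[c['fx'],c['fy'],c['cx'],c['cy']])
s=r.state(); p=s['tcp_pos']; print('tcp n,s,z',(N@p[:2]).round(4),(U@p[:2]).round(4),p[2].round(4),'ang',np.degrees(2*np.arcsin(s['orientation'][0])).round(2),'F n,s',(N@s['ft_force'][:2]).round(1),(U@s['ft_force'][:2]).round(1))
def spec(nm,n,s0,s1,z,half,sg):
    a,b=[proj(c,R,t,[np.r_[n*N+q*U,z]])[0] for q in (s0,s1)]
    if a[0]>b[0]: a,b=b,a
    u0,u1=np.clip([a[0],b[0]],2,557); f=lambda u:a[1]+(b[1]-a[1])*(u-a[0])/(b[0]-a[0])
    return (nm,(int(u0),int(u1),(f(u0),f(u1)),half,sg),z)
for q in [spec('near rail out',.4347,-.09,.03,.028,3,1),spec('rack near',.4495,sr-.145,sr-.004,.058,4,1),spec('rack near rear half',.4495,sr-.06,sr-.004,.058,4,1)]:
    try: rep(c,R,t,g,[q])
    except Exception as e: print(q[0],e)
# rear end: column of top-near corner, along row just inside near edge
a=[proj(c,R,t,[np.r_[.4525*N+x*U,.058]])[0] for x in (sr-.02,sr+.02)]; v=int(round((a[0][1]+a[1][1])/2)); u0,u1=int(a[0][0]),int(a[1][0])
print('rear scan row',v,[(u,round(float(U@world(c,R,t,(u,v),.058)[:2]),4),int(g[v,u])) for u in range(max(0,u0),min(559,u1),5)])
E
python3 v.py .2738
```

```text
time_s: 10.7
tcp_pos: [0.4987, 0.2554, 0.1972]
orientation: [0.053, 0.999, 0.0, 0.0]
ft_force: [0.3, 0.4, 0.3]
gripper_width: 0.0001
time_s: 11.2
tcp_pos: [0.4944, 0.2523, 0.0253]
orientation: [0.054, 0.999, -0.001, -0.003]
ft_force: [-0.4, -0.9, 0.1]
gripper_width: 0.0002
tcp n,s,z 0.4641 0.3024 0.0236 ang 6.15 F n,s -0.2 0.3
near rail out cannot convert float NaN to integer
rack near [[2.0, 249.19], [201.0, 249.42]] 0.9 0.06 n [0.4499, 0.45] s [0.1832, 0.2697] ang 6.15
rack near rear half [[72.0, 249.34], [201.0, 249.32]] 0.87 0.03 n [0.45, 0.45] s [0.2137, 0.2698] ang 6.07
rear scan row 255 [(164, 0.2534, 215), (169, 0.2556, 212), (174, 0.2578, 212), (179, 0.26, 213), (184, 0.2621, 215), (189, 0.2643, 155), (194, 0.2665, 151), (199, 0.2687, 161), (204, 0.2709, 152), (209, 0.2731, 159), (214, 0.2752, 135), (219, 0.2774, 123), (224, 0.2796, 124), (229, 0.2818, 133), (234, 0.284, 113), (239, 0.2861, 169), (244, 0.2883, 119), (249, 0.2905, 204), (254, 0.2927, 207)]h.py:20: RuntimeWarning: invalid value encountered in scalar divide
  vc=v[0]+(v[1]-v[0])*(u-u0)/(u1-u0); a=int(round(vc))-half; p=g[a:a+2*half+2,u]; d=np.clip(sign*np.diff(p),0,None)
```

```bash
python3 -m creep '{"linear":[[0,0,0],[0,0,0],[0,0,0],[0,0,0],[0,0,0]],"rot":[[0,0,0],[0,0,0],[0,0,0],[0,0,0],[0,0,0]]}'; python3 v.py .2735 2>/dev/null | head -1
```

```text
time_s: 11.75
tcp_pos: [0.498, 0.2541, 0.0298]
orientation: [0.054, 0.999, 0.0, 0.001]
ft_force: [0.7, 0.8, -0.3]
gripper_width: 0.0
tcp n,s,z 0.4684 0.305 0.0296 ang 6.14 F n,s -0.2 0.2
```

```bash
python3 -m creep '{"linear":[[-0.0021,-0.02,0],[-0.0042,-0.04,0],[-0.0063,-0.06,0],[-0.008,-0.075,0],[-0.0095,-0.09,0]],"rot":[[0,0,0],[0,0,0],[0,0,0],[0,0,0],[0,0,0]]}'
python3 -m creep '{"linear":[[-0.0016,-0.015,0],[-0.0032,-0.03,0],[-0.0048,-0.045,0],[-0.0064,-0.06,0],[-0.0064,-0.06,0]],"rot":[[0,0,0],[0,0,0],[0,0,0],[0,0,0],[0,0,0]]}'
python3 v.py .2685
```

```text
time_s: 12.3
tcp_pos: [0.4954, 0.2354, 0.0287]
orientation: [0.054, 0.999, -0.0, -0.0]
ft_force: [-0.1, -0.2, 0.0]
gripper_width: 0.0003
time_s: 12.8
tcp_pos: [0.494, 0.2234, 0.0288]
orientation: [0.054, 0.999, -0.0, -0.0]
ft_force: [-0.2, -0.2, 0.2]
gripper_width: -0.0001
tcp n,s,z 0.4679 0.2743 0.0288 ang 6.15 F n,s 1.0 0.0
near rail out cannot convert float NaN to integer
rack near [[2.0, 241.15], [255.0, 240.51]] 0.88 0.06 n [0.4499, 0.4498] s [0.1522, 0.2641] ang 6.0
rack near rear half [[129.0, 240.84], [255.0, 240.41]] 0.78 0.06 n [0.4499, 0.4498] s [0.2084, 0.2641] ang 5.94
rear scan row 246 [(220, 0.2485, 160), (225, 0.2507, 162), (230, 0.2529, 160), (235, 0.2551, 162), (240, 0.2574, 161), (245, 0.2596, 156), (250, 0.2618, 130), (255, 0.264, 127), (260, 0.2662, 116), (265, 0.2685, 177), (270, 0.2707, 140), (275, 0.2729, 139), (280, 0.2751, 122), (285, 0.2773, 134), (290, 0.2795, 121), (295, 0.2818, 186), (300, 0.284, 206), (305, 0.2862, 208)]h.py:20: RuntimeWarning: invalid value encountered in scalar divide
  vc=v[0]+(v[1]-v[0])*(u-u0)/(u1-u0); a=int(round(vc))-half; p=g[a:a+2*half+2,u]; d=np.clip(sign*np.diff(p),0,None)
```

Contact made. The rear is now at s≈0.261, straight and centred at n = 0.4498. I'll continue at 0.05 m/s.

```bash
python3 -m creep '{"linear":[[-0.0021,-0.02,0],[-0.0047,-0.045,0],[-0.0074,-0.07,0],[-0.01,-0.095,0],[-0.0127,-0.12,0]],"rot":[[0,0,0],[0,0,0],[0,0,0],[0,0,0],[0,0,0]]}'
sed -i "s/spec('near rail out',.4347,-.09,.03,.028,3,1),//" v.py
python3 v.py .237
```

```text
time_s: 13.35
tcp_pos: [0.4916, 0.1993, 0.0288]
orientation: [0.054, 0.999, -0.0, -0.0]
ft_force: [0.2, 1.2, 0.3]
gripper_width: -0.0
tcp n,s,z 0.4677 0.2492 0.0287 ang 6.15 F n,s -0.7 0.0
rack near [[2.0, 240.73], [239.0, 240.32]] 0.93 0.06 n [0.4498, 0.4498] s [0.128, 0.2328] ang 6.05
rack near rear half [[112.0, 240.67], [239.0, 240.18]] 0.93 0.06 n [0.4499, 0.4498] s [0.1767, 0.2328] ang 5.92
rear scan row 246 [(203, 0.2167, 161), (208, 0.2189, 158), (213, 0.2212, 158), (218, 0.2234, 160), (223, 0.2256, 160), (228, 0.2278, 160), (233, 0.23, 160), (238, 0.2323, 159), (243, 0.2345, 146), (248, 0.2367, 161), (253, 0.2389, 124), (258, 0.2411, 125), (263, 0.2434, 109), (268, 0.2456, 143), (273, 0.2478, 135), (278, 0.25, 131), (283, 0.2522, 125), (288, 0.2544, 139)]
```

```bash
python3 -m creep '{"linear":[[-0.0026,-0.025,0],[-0.0053,-0.05,0],[-0.0079,-0.075,0],[-0.0106,-0.1,0],[-0.0132,-0.125,0]],"rot":[[0,0,0],[0,0,0],[0,0,0],[0,0,0],[0,0,0]]}'
python3 v.py .210
python3 -m creep '{"linear":[[-0.0026,-0.025,0],[-0.0053,-0.05,0],[-0.0079,-0.075,0],[-0.0106,-0.1,0],[-0.0132,-0.125,0]],"rot":[[0,0,0],[0,0,0],[0,0,0],[0,0,0],[0,0,0]]}'
python3 v.py .185
```

```text
time_s: 13.9
tcp_pos: [0.4889, 0.1744, 0.0288]
orientation: [0.054, 0.999, -0.0, -0.0]
ft_force: [-0.4, 1.3, 0.3]
gripper_width: 0.0001
tcp n,s,z 0.4677 0.2242 0.0287 ang 6.14 F n,s -0.6 0.1
rack near [[2.0, 240.82], [235.0, 240.66]] 0.89 0.05 n [0.4498, 0.4499] s [0.103, 0.206] ang 6.1
rack near rear half [[108.0, 240.85], [235.0, 240.51]] 0.9 0.06 n [0.4499, 0.4499] s [0.1498, 0.206] ang 5.98
rear scan row 246 [(199, 0.1899, 161), (204, 0.1921, 162), (209, 0.1943, 158), (214, 0.1965, 158), (219, 0.1988, 159), (224, 0.201, 160), (229, 0.2032, 160), (234, 0.2054, 159), (239, 0.2076, 162), (244, 0.2098, 132), (249, 0.2121, 161), (254, 0.2143, 126), (259, 0.2165, 120), (264, 0.2187, 109), (269, 0.2209, 134), (274, 0.2232, 132), (279, 0.2254, 119), (284, 0.2276, 124)]
time_s: 14.45
tcp_pos: [0.4863, 0.1494, 0.0288]
orientation: [0.054, 0.999, -0.0, -0.0]
ft_force: [0.3, 1.4, 0.6]
gripper_width: -0.0002
tcp n,s,z 0.4677 0.1991 0.0287 ang 6.14 F n,s -1.1 -0.6
rack near [[2.0, 241.1], [235.0, 240.84]] 0.9 0.05 n [0.45, 0.45] s [0.0778, 0.1808] ang 6.08
rack near rear half [[108.0, 241.09], [235.0, 240.69]] 0.89 0.06 n [0.45, 0.45] s [0.1247, 0.1808] ang 5.95
rear scan row 246 [(199, 0.1647, 163), (204, 0.167, 164), (209, 0.1692, 161), (214, 0.1714, 162), (219, 0.1736, 160), (224, 0.1758, 165), (229, 0.1781, 160), (234, 0.1803, 160), (239, 0.1825, 161), (244, 0.1847, 132), (249, 0.1869, 157), (254, 0.1892, 126), (259, 0.1914, 119), (264, 0.1936, 144), (269, 0.1958, 133), (274, 0.198, 140), (279, 0.2002, 125), (284, 0.2025, 120)]
```

```bash
python3 -m creep '{"linear":[[-0.0027,-0.025,0],[-0.0055,-0.05,0],[-0.0082,-0.075,0],[-0.011,-0.1,0],[-0.0137,-0.125,0]],"rot":[[0,0,0],[0,0,0],[0,0,0],[0,0,0],[0,0,0]]}'
python3 -m creep '{"linear":[[-0.0027,-0.025,0],[-0.0055,-0.05,0],[-0.0082,-0.075,0],[-0.011,-0.1,0],[-0.0137,-0.125,0]],"rot":[[0,0,0],[0,0,0],[0,0,0],[0,0,0],[0,0,0]]}'
python3 v.py .135
python3 -m creep '{"linear":[[-0.0026,-0.025,0],[-0.0053,-0.05,0],[-0.0079,-0.075,0],[-0.0106,-0.1,0],[-0.0132,-0.125,0]],"rot":[[0,0,0],[0,0,0],[0,0,0],[0,0,0],[0,0,0]]}'
python3 v.py .110
```

```text
time_s: 15.0
tcp_pos: [0.4836, 0.1244, 0.0288]
orientation: [0.054, 0.999, -0.0, 0.0]
ft_force: [-0.1, 0.4, 0.3]
gripper_width: -0.0004
time_s: 15.5
tcp_pos: [0.4808, 0.0994, 0.0288]
orientation: [0.054, 0.999, -0.0, -0.0]
ft_force: [-0.0, 0.7, -0.8]
gripper_width: -0.0002
tcp n,s,z 0.4676 0.1488 0.0287 ang 6.14 F n,s -0.5 -0.4
rack near [[2.0, 241.38], [236.0, 241.25]] 0.81 0.04 n [0.4499, 0.4501] s [0.0275, 0.131] ang 6.11
rack near rear half [[109.0, 241.44], [236.0, 240.91]] 0.9 0.06 n [0.45, 0.4499] s [0.0748, 0.131] ang 5.89
rear scan row 246 [(200, 0.1149, 161), (205, 0.1171, 163), (210, 0.1193, 160), (215, 0.1216, 164), (220, 0.1238, 163), (225, 0.126, 167), (230, 0.1282, 160), (235, 0.1304, 165), (240, 0.1327, 163), (245, 0.1349, 161), (250, 0.1371, 147), (255, 0.1393, 126), (260, 0.1415, 119), (265, 0.1438, 176), (270, 0.146, 139), (275, 0.1482, 138), (280, 0.1504, 124), (285, 0.1526, 136)]
time_s: 16.05
tcp_pos: [0.4782, 0.0744, 0.0288]
orientation: [0.054, 0.999, -0.0, -0.0]
ft_force: [-0.2, 0.7, -0.3]
gripper_width: 0.0002
tcp n,s,z 0.4676 0.1237 0.0287 ang 6.14 F n,s 0.7 -0.1
rack near [[2.0, 241.71], [236.0, 241.0]] 0.95 0.06 n [0.4501, 0.4499] s [0.0023, 0.1058] ang 5.96
rack near rear half [[109.0, 241.45], [236.0, 240.91]] 0.94 0.06 n [0.45, 0.4499] s [0.0497, 0.1058] ang 5.89
rear scan row 246 [(200, 0.0898, 163), (205, 0.092, 160), (210, 0.0942, 161), (215, 0.0964, 164), (220, 0.0986, 161), (225, 0.1009, 162), (230, 0.1031, 158), (235, 0.1053, 165), (240, 0.1075, 162), (245, 0.1097, 158), (250, 0.1119, 147), (255, 0.1142, 129), (260, 0.1164, 52), (265, 0.1186, 59), (270, 0.1208, 94), (275, 0.123, 143), (280, 0.1253, 124), (285, 0.1275, 130)]
```

```bash
python3 -m creep '{"linear":[[-0.0026,-0.025,0],[-0.0053,-0.05,0],[-0.0079,-0.075,0],[-0.0106,-0.1,0],[-0.0132,-0.125,0]],"rot":[[0,0,0],[0,0,0],[0,0,0],[0,0,0],[0,0,0]]}'
python3 -m creep '{"linear":[[-0.0011,-0.01,0],[-0.0021,-0.02,0],[-0.0032,-0.03,0],[-0.0042,-0.04,0],[-0.0053,-0.05,0]],"rot":[[0,0,0],[0,0,0],[0,0,0],[0,0,0],[0,0,0]]}'
python3 v.py .075
```

```text
time_s: 16.6
tcp_pos: [0.4755, 0.0494, 0.0288]
orientation: [0.054, 0.999, -0.0, -0.0]
ft_force: [0.2, 0.4, -0.7]
gripper_width: 0.0002
time_s: 17.1
tcp_pos: [0.4745, 0.0397, 0.0288]
orientation: [0.053, 0.999, -0.0, 0.0]
ft_force: [-0.5, 0.4, -0.7]
gripper_width: 0.0001
tcp n,s,z 0.4677 0.0892 0.0288 ang 6.13 F n,s -1.2 -0.2
rack near [[2.0, 241.72], [236.0, 241.0]] 0.96 0.06 n [0.4501, 0.45] s [-0.0325, 0.071] ang 5.95
rack near rear half [[109.0, 241.45], [236.0, 240.91]] 0.92 0.06 n [0.4501, 0.4499] s [0.0148, 0.071] ang 5.88
rear scan row 246 [(200, 0.0549, 163), (205, 0.0571, 163), (210, 0.0593, 160), (215, 0.0616, 163), (220, 0.0638, 160), (225, 0.066, 164), (230, 0.0682, 163), (235, 0.0704, 164), (240, 0.0727, 163), (245, 0.0749, 160), (250, 0.0771, 147), (255, 0.0793, 130), (260, 0.0815, 58), (265, 0.0838, 77), (270, 0.086, 117), (275, 0.0882, 113), (280, 0.0904, 94), (285, 0.0926, 104)]
```

```bash
python3 -m creep '{"linear":[[-0.0005,-0.005,0],[-0.001,-0.01,0],[-0.0015,-0.015,0],[-0.002,-0.02,0],[-0.002,-0.02,0]],"rot":[[0,0,0],[0,0,0],[0,0,0],[0,0,0],[0,0,0]]}'
python3 v.py .071 | head -2
```

```text
time_s: 17.65
tcp_pos: [0.4741, 0.0357, 0.0288]
orientation: [0.054, 0.999, -0.0, -0.0]
ft_force: [0.0, 0.2, 0.6]
gripper_width: -0.0
tcp n,s,z 0.4678 0.0854 0.0288 ang 6.14 F n,s 0.4 -0.3
rack near [[2.0, 241.73], [236.0, 241.05]] 0.94 0.05 n [0.4501, 0.45] s [-0.0366, 0.0669] ang 5.97
```

```bash
python3 -m creep '{"linear":[[-0.0003,-0.0025,0],[-0.0005,-0.005,0],[-0.0008,-0.0075,0],[-0.001,-0.01,0],[-0.001,-0.01,0]],"rot":[[0,0,0],[0,0,0],[0,0,0],[0,0,0],[0,0,0]]}'
python3 v.py .07 | head -2
```

```text
time_s: 18.2
tcp_pos: [0.4739, 0.0338, 0.0288]
orientation: [0.054, 0.999, -0.0, -0.0]
ft_force: [0.3, 1.0, 0.5]
gripper_width: -0.0001
tcp n,s,z 0.4678 0.0834 0.0288 ang 6.14 F n,s -0.6 -0.3
rack near [[2.0, 241.71], [238.0, 241.0]] 0.94 0.05 n [0.4501, 0.45] s [-0.0385, 0.0659] ang 5.96
```

```bash
python3 -m creep '{"linear":[[-0.0003,-0.0025,0],[-0.0005,-0.005,0],[-0.0008,-0.0075,0],[-0.001,-0.01,0],[-0.001,-0.01,0]],"rot":[[0,0,0],[0,0,0],[0,0,0],[0,0,0],[0,0,0]]}'
```

```text
time_s: 18.75
tcp_pos: [0.4738, 0.0328, 0.0288]
orientation: [0.054, 0.999, 0.001, 0.0]
ft_force: [-0.5, 6.8, 1.2]
gripper_width: 0.0001
```

```bash
python3 v.py .068
```

```text
tcp n,s,z 0.4677 0.0825 0.0288 ang 6.19 F n,s -0.7 7.2
rack near [[2.0, 241.9], [235.0, 241.33]] 0.88 0.05 n [0.45, 0.4501] s [-0.0394, 0.0635] ang 6.09
rack near rear half [[109.0, 241.73], [235.0, 241.06]] 0.91 0.06 n [0.4501, 0.45] s [0.0079, 0.0635] ang 5.91
rear scan row 246 [(200, 0.0479, 162), (205, 0.0501, 165), (210, 0.0524, 162), (215, 0.0546, 163), (220, 0.0568, 161), (225, 0.059, 164), (230, 0.0612, 162), (235, 0.0635, 163), (240, 0.0657, 164), (245, 0.0679, 146), (250, 0.0701, 155), (255, 0.0723, 127), (260, 0.0745, 111), (265, 0.0768, 109), (270, 0.079, 124), (275, 0.0812, 98), (280, 0.0834, 75), (285, 0.0856, 99)]
```

A force of 7 N shows the rack is against the buffers, with its rear at s≈0.071 (expected 0.072). I'll back off gently, rise and check the catch.

```bash
python3 -m creep '{"linear":[[0.0005,0.005,0],[0.0016,0.015,0],[0.0053,0.05,0],[0.0127,0.12,0],[0.021,0.2,0]],"rot":[[0,0,0],[0,0,0],[0,0,0],[0,0,0],[0,0,0]]}'
python3 -m creep '{"linear":[[0,0,0.1],[0,0,0.3],[0,0,0.5],[0,0,0.7],[0,0,0.8]],"rot":[[0,0,0],[0,0,0],[0,0,0],[0,0,0],[0,0,0]]}'
python3 -m creep '{"linear":[[0.02,0.15,0],[0.04,0.3,0],[0.06,0.45,0],[0.06,0.5,0],[0.06,0.5,0]],"rot":[[0,0,0],[0,0,0],[0,0,0],[0,0,0],[0,0,0]]}'
python3 -m creep '{"linear":[[0,0,0],[0,0,0],[0,0,0],[0,0,0],[0,0,0]],"rot":[[0,0,0],[0,0,0],[0,0,0],[0,0,0],[0,0,0]]}'
python3 - <<'E'
from h import *
p=r.state()['tcp_pos'];print(p,N@p[:2],U@p[:2])
for cam in('wrist','scene','top'):
    c,R,t=cap(cam); im=c['img'].astype(int); np.savez('f_%s.npz'%cam,R=R,t=t,img=c['img'],k=[c['fx'],c['fy'],c['cx'],c['cy']])
    m=((im[...,0]>110)&(im[...,1]<70)&(im[...,2]<70)).astype('uint8')
    k,_,st,ce=cv2.connectedComponentsWithStats(m)
    for i in range(1,k):
        if st[i,4]>4:
            x,y,w,h,a=st[i]; pts=[world(c,R,t,q,z) for q in((x,y+h/2),(x+w,y+h/2)) for z in(.006,.016)]
            print(cam,st[i],[(round(float(N@q[:2]),3),round(float(U@q[:2]),3)) for q in pts])
    # model projection of catch, up vs flush: corners at hinge s=.1087, face s=.0787
    for nm,z in (('up',.016),('flush',.006)):
        P=[np.r_[(.4675+d)*N+s*U,zz] for d in(-.007,.007) for s,zz in((.1087,.006),(.0787,z))]; print(nm,proj(c,R,t,P).round(1).tolist())
    if cam=='wrist':
        g=cv2.cvtColor(c['img'],cv2.COLOR_RGB2GRAY).astype(float)
        a=proj(c,R,t,[np.r_[.452*N+x*U,.058] for x in(-.07,.08)]); print(a)
        v=int(round(a[1][1])); print([(u,round(float(U@world(c,R,t,(u,v),.058)[:2]),4),int(g[v,u])) for u in range(max(0,int(a[1][0])-12),int(a[1][0])+8)])
E
```

```text
time_s: 19.3
tcp_pos: [0.4781, 0.0726, 0.0288]
orientation: [0.054, 0.999, -0.0, 0.0]
ft_force: [-0.2, -0.0, -0.2]
gripper_width: 0.0
time_s: 19.8
tcp_pos: [0.4796, 0.0729, 0.1923]
orientation: [0.053, 0.999, 0.0, 0.002]
ft_force: [1.6, 0.2, 0.0]
gripper_width: 0.0004
time_s: 20.3
tcp_pos: [0.4895, 0.1734, 0.1886]
orientation: [0.052, 0.999, -0.0, -0.0]
ft_force: [-0.5, -0.6, 0.1]
gripper_width: -0.0002
time_s: 20.8
tcp_pos: [0.49, 0.1713, 0.1888]
orientation: [0.054, 0.999, -0.0, 0.0]
ft_force: [0.0, 0.1, 0.6]
gripper_width: 0.0
[0.49001859 0.17132118 0.18881648] 0.4693004970777076 0.22192887137531633
wrist [147 179  31  14 293] [(0.469, 0.074), (0.467, 0.079), (0.469, 0.109), (0.467, 0.112)]
up [[177.2, 178.4], [146.2, 180.1], [178.3, 190.9], [147.7, 192.9]]
flush [[177.2, 178.4], [149.9, 178.5], [178.3, 190.9], [151.4, 190.9]]
[[-32.45903274 179.63823048]
 [127.82078418 179.19360255]]
[(115, 0.068, 186), (116, 0.069, 219), (117, 0.0699, 198), (118, 0.0709, 122), (119, 0.0718, 126), (120, 0.0727, 133), (121, 0.0737, 126), (122, 0.0746, 127), (123, 0.0755, 127), (124, 0.0765, 128), 
[... 776 characters left out ...]
903), (0.768, 0.9)]
top [ 68 240   3   3   7] [(0.776, 0.94), (0.771, 0.936), (0.771, 0.93), (0.767, 0.926)]
top [ 62 243   3   3   7] [(0.774, 0.962), (0.769, 0.959), (0.769, 0.952), (0.765, 0.949)]
top [ 55 246   4   3   7] [(0.773, 0.988), (0.768, 0.985), (0.767, 0.975), (0.762, 0.972)]
top [ 47 249   5   4  14] [(0.772, 1.018), (0.767, 1.014), (0.764, 1.002), (0.76, 0.998)]
top [150 259   3   2   6] [(0.59, 0.688), (0.587, 0.687), (0.586, 0.678), (0.583, 0.677)]
top [ 64 298  11  10  74] [(0.565, 1.009), (0.561, 1.006), (0.549, 0.974), (0.546, 0.971)]
up [[312.7, 229.4], [320.3, 225.4], [311.1, 226.0], [318.7, 222.0]]
flush [[312.7, 229.4], [320.2, 226.2], [311.1, 226.0], [318.5, 222.9]]
```

The catch image box (147–178, 179–193) matches the "up" model, and the rack rear is 8 mm past the catch face. The gripper is clear, so I'm handing in.

```bash
python3 -c "
from h import *
print(r.close_job(), r.state()['time_s'])"
```

```text
the job is handed in; nothing more can be done
the job is handed in; nothing more can be done
```

The rack is home against the buffers, the red catch is up behind it, and the job was handed in at about 21 s. With shut fingertips I moved the rack 9 mm sideways onto the lane's centre line. I then pushed it from its rear end at about 0.05 m/s, slower at the end.

**Last checks**
- **Seating:** the force rose to 7 N at the buffers. The rear end stands about 8 mm past the catch face, within about 1.5 mm of the expected home position.
- **Catch:** its outline in the wrist picture fits "up" and not "flush".
- **Rails:** in the lane the rack stayed within about 0.6 mm of centre and 0.1–0.2° of straight, so about 6 mm was left on each side.
- **Clearance:** the gripper was shut and well clear of everything at the end.

**What disagreed or was not checked**
- **Fingertip height:** the real fingertips sat about 14 mm above the reported TCP, not 14 mm below it. I found this from shadows and the other camera, and corrected for it.
- **Close pass by a tube:** because of that, my first sideways approach carried the tips over the rack's near edge, at about the height of tube_2's rim and within about a millimetre of it. The rack did not move and the force stayed at noise level, but I cannot fully rule out a light touch.
- **Other objects:** I kept the planned path clear of the other things on the bench, but did not measure them again at the end.

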